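# Slide the packing plate under the tool-rest saddle

## Robot

A 7-joint arm with a two-finger parallel gripper is mounted at the origin on the work surface. World frame = base frame: x ahead of the robot, y to its left, z up, the work surface at z = 0. Lengths are in m, angles in rad, forces in N, time in s.
With the tool pointing down it reaches from about 0.425 to 0.825 m from the base axis. Payload 3.6 kg.
Tool frame: the origin (TCP) lies at the very end of the fingers, on their centre line; the grasp point (between the pads) lies 19 mm behind it; x points along the fingers, z is the direction in which the jaws open and shut, and the axes are right-handed (so a half turn about x gives the same grasp; the last joint's range is limited). The gripper opens to 93 mm and grips with 3 to 60 N. Pads are 15 mm wide; open, the fingers measure 128 mm over their backs; the gripper's body (75 mm by 188 mm) begins 65 mm behind the grasp point.
Start: joints at [-1.214, 0.615, -0.013, 1.423, 0.008, 1.103, -0.04], TCP at [0.243, 0.603, 0.219] pointing down, gripper open.
Joint ranges: [-3.12, 3.12], [-0.3, 2.06], [-1.34, 1.32], [0.26, 2.42], [-1.36, 4.5], [0.01, 1.98], [-2.84, 2.84]. Speed limits (rad/s): [2.79, 2.79, 3.14, 3.14, 3.14, 3.14, 3.14].

## Interface

Orientations are given as a rotation vector (axis times angle).
In Python, from workcell import move_pose, movel, move_joints, ungrasp, gripper_close, hold, solve_ik, get_state, capture, camera_model, IKError, finish_job, outline_of gives the robot as it stands. Calls block until the motion is done:
- move_pose(position, orientation): joint-space move of the TCP to a pose.
- movel(position, rot=None, velocity=0.15): straight line of the TCP; rot=None keeps the orientation; velocity is the mean speed in m/s.
- move_joints(angles): joint-space move.
- ungrasp() and gripper_close(grasp_force=None): open the fingers fully, or close them until they stop; grasp_force is the grip in N (None keeps the last).
- hold(seconds).
- solve_ik(position, orientation): joint angles nearest the present ones, or None.
- get_state(): the state.
- capture(name): name is "side" or "top" or "wrist"; returns the picture (420x560x3 uint8, blue, green, red); there is no depth.
- camera_model(name): a dict with "fov_y" (degrees; the focal length in pixels is half the picture's height over the tangent of half this angle, whatever the lens; pixels are square), "cx", "cy" (the principal point, pixels), "rvec" (rotation vector, rad) and "tvec" (3), from world to camera coordinates, as OpenCV has them. Camera axes: x right, y down, z forward; pixel columns grow to the right and rows downward; lengths in m; the calibration is good to about 2 mm. A picture is of the moment at which its call begins: read the wrist's pose just before it. camera_model takes no time and is no camera call; for the wrist camera it gives the pose at the moment of the call.
A pose or a line that the arm cannot do raises IKError and nothing moves.
- finish_job(): hands the job in, once; it reports no verdict.
Trained networks look in the newest picture that a camera, given by its name, has taken for a name from the list of things; names that differ only in an ending like _2 or _b are one class to them, and where a whole thing is asked for, a point or a joint stands for the part that bears it (a point fixed in the world has none). Each returns a list of dicts, best first, with "confidence" (0 to 1); they miss things now and then, are a little off and sometimes report something else, mostly with a low value. They report only what shows in the picture. A call takes as long as a camera call. They do not tell look-alikes from the thing itself.
- outline_of(camera, target): "pixels" (420x560 bool, what is visible of it) and "xy" ([column, row] in pixels, amid what is visible of it).
The state is a dict: "time": time; "joint_positions": joint angles; "qvel": joint speeds; "tau": joint torques, N m; "tool_pos": TCP position; "tool_rot": TCP orientation; "force": force on the tool from outside, world axes, zero at the start; "moment": the same for the moment, N m; "opening": opening from 0.0 (shut) to 1.0 (fully open).
Only numpy, scipy, OpenCV 4.12 (cv2) and the standard library are available. Lean on these libraries where they do the work, as an engineer would, in place of code of your own. Each camera call takes 0.05 s, during which the arm holds its last target. There are 200 camera calls.

## Task

Push the steel packing plate, round-cornered end first, under the low tool-rest saddle, until its upturned end sits square against the saddle's edge all across. Slide it flat on the bench with the outside of the fingers: do not lift or tip it, leave everything else on the bench where it is, and then back the hand away.

Things in the scene. Friction and masses are not known exactly. Their poses are not given: they have to be found in the camera images.
- saddle: Low grey metal bridge, fixed. Slab 80 mm along x, 132 along y, underside 14 mm and top 28 mm above the bench, on two round-ended feet 30 mm wide at its y edges. The passage between them runs along x, 72 mm wide, centred on y = 0. Origin: on the bench under the slab's centre; z up; the plate enters at the -x side and is pushed towards +x.
- mouth (a point): Middle of the entry, in the plane of the slab's front edge (saddle x = -40 mm, y = 0), 7 mm above the bench; axes as the saddle's.
- plate: Loose bare steel plate, 0.4 to 0.65 kg, flat on the bench on the saddle's -x side, nose roughly towards it. 110 mm long (x), 60 wide (y), 10 thick, straight sides; nose (+x end) corners rounded to 12 mm; the -x end is upturned as a lip 60 wide, 10 thick, 30 high above the bench. Origin: centre of its underside, z up. Pushed home, its origin is at saddle x = +5 mm.
- stop_face (a point): On the plate: middle of the lip's inner face (plate x = -45 mm), the face that comes to rest on the slab's front edge, 20 mm above the bench.
- socket (a point): Top of the empty round socket (44 mm across) that stands on the saddle, 20 mm along the saddle's +x from its origin, 70 mm above the bench; a small clamping T-bar, 52 mm above the bench, stands out from it to saddle x = +56 mm.
- nose (a point): On the plate: middle of its nose edge (plate x = +55 mm), 5 mm above the bench.
- flat_bar: Bystander: plain flat steel bar 90 x 45 x 12 mm without any lip, loose, beside the saddle. Origin: centre of its underside.
- finial: Bystander: small turned wooden finial, 38 mm across, 72 mm tall, standing upright behind the saddle. Origin: centre of its underside.
- wax_tin: Bystander: flat round metal tin, 68 mm across, 26 mm tall, beside the saddle. Origin: centre of its underside.
- bowl: Bystander: turned wooden bowl, 130 mm across, 55 mm tall, left of the saddle. Origin: centre of its underside.
- wrench: Bystander: steel wrench lying on the right of the bench. Origin: under its middle.
- glue: Bystander: white bottle, 56 mm across, 140 mm tall, standing on the right of the bench. Origin: centre of its underside.
Mind the look-alikes: they are no part of the job. Leave any blue or purple look-alike of the saddle alone.

How it is judged:
On the way:
1. the plate's nose passes in between the feet, under the front of the saddle (x of nose in the frame of saddle above -0.035 m and y of nose in the frame of saddle between -0.036 and 0.036 m and x of stop_face in the frame of mouth below -0.01 m), for 0.05 s.
At the end, for the whole second after the job is handed in: The plate lies flat (within 1.7 degrees) and at rest on the bench under the saddle, the middle of its lip within 5 mm of the saddle's front edge and within 12 mm sideways of the middle of the passage, and square to the saddle within 4 degrees (x of stop_face in the frame of mouth between -0.005 and 0.004 m and y of stop_face in the frame of mouth between -0.012 and 0.012 m and angle between the x axis of plate and the x axis of saddle, either way round below 0.07 rad and angle between plate's own z axis and vertical below 0.03 rad and height (world z) of plate below 0.003 m and linear speed of plate below 0.01 m/s); the robot touches nothing.
It fails at once if the plate is lifted off the bench (more than 6 mm) (height (world z) of plate above 0.006 m).
It fails at once if the plate is tipped (more than 6 degrees) (angle between plate's own z axis and vertical above 0.105 rad).
It fails at once if another thing on the bench is moved more than 20 mm (distance of any of flat_bar, finial, wax_tin, bowl, wrench, glue from where it was at the start of the episode above 0.02 m).
It also fails if it takes over 58 s, if anything falls off the work surface, if the arm or the gripper's body presses on something with over 40 N, if the wrist force passes 120 N, or if a joint passes its speed limit or range.

## Working session

There is one attempt and no reset: what is moved stays moved. The work goes in short steps, each a Python script; the robot and the scene stay as the last script left them, time stands still between calls to the robot, and variables do not carry over. Pictures are saved under pics/ and viewed, about 8 in all and at most 12, crops included, and the job is handed in when it is done.

```bash
mkdir -p pics; ls; cat > h.py <<'E'
import numpy as np, cv2
from workcell import *
def cam(n):
    m=camera_model(n); f=210/np.tan(np.radians(m["fov_y"])/2)
    K=np.array([[f,0,m["cx"]],[0,f,m["cy"]],[0,0,1]]); R=cv2.Rodrigues(np.array(m["rvec"],float))[0]
    return K,R,np.array(m["tvec"],float)
def ray(n,uv,z):
    K,R,t=cam(n); uv=np.atleast_2d(uv).astype(float)
    d=(np.linalg.inv(K)@np.c_[uv,np.ones(len(uv))].T).T@R; c=-R.T@t
    return c+d*((z-c[2])/d[:,2])[:,None]
def proj(n,P):
    K,R,t=cam(n); q=(K@(R@np.atleast_2d(P).T+t[:,None])).T; return q[:,:2]/q[:,2:]
E
python3 - <<'E'
from h import *
ims=[]
for n in("top","side"):
    im=capture(n); cv2.imwrite(f"pics/{n}0.png",im)
    K,R,t=cam(n); print(n,K[0,0],-R.T@t, camera_model(n))
    for o in("saddle","plate","flat_bar","finial","wax_tin","bowl","wrench","glue"):
        for d in outline_of(n,o)[:3]:
            print(o,round(d["confidence"],2),d["xy"],ray(n,d["xy"],0.01)[0].round(3),d["pixels"].sum())
s=get_state();print(s["time"],s["tool_pos"],s["tool_rot"],s["force"])
E
```

```text
pics
top 429.54132867178436 [0.38164793 0.01499923 1.14160776] {'fov_y': 52.107424928479375, 'cx': 274.340040990523, 'cy': 201.7964853605891, 'rvec': array([ 2.15259165, -2.122725  ,  0.17889125]), 'tvec': array([0.00457985, 0.56256094, 1.06426153])}
saddle 0.83 [173.2, 209.0] [0.545 0.281 0.01 ] 1725
saddle 0.64 [266.7, 184.1] [0.616 0.034 0.01 ] 1519
saddle 0.59 [348.6, 141.3] [ 0.739 -0.189  0.01 ] 1460
plate 0.81 [330.6, 212.8] [ 0.541 -0.138  0.01 ] 943
finial 0.65 [221.4, 165.5] [0.666 0.157 0.01 ] 115
wax_tin 0.76 [238.8, 249.4] [0.441 0.104 0.01 ] 514
wrench 0.6 [438.5, 258.3] [ 0.425 -0.419  0.01 ] 489
glue 0.79 [436.1, 180.0] [ 0.634 -0.423  0.01 ] 641
side 521.857819629901 [0.50332662 1.23806615 0.78146466] {'fov_y': 43.84054262280568, 'cx': 281.5353240492162, 'cy': 213.4547121171694, 'rvec': array([ 0.08854132, -2.69747936,  1.56092424]), 'tvec': array([0.5718068 , 0.08063854, 1.43644245])}
saddle 0.95 [266.7, 233.5] [0.613 0.013 0.01 ] 1074
saddle 0.71 [285.8, 294.8] [0.546 0.278 0.01 ] 1664
saddle 0.71 [270.6, 154.5] [ 0.646 -0.534  0.01 ] 581
plate 0.61 [294.5, 207.8] [ 0.542 -0.139  0.01 ] 570
flat_bar 0.56 [215.6, 230.4] [0.758 0.007 0.01 ] 317
flat_bar 0.4 [270.7, 234.5] [0.602 0.018 0.01 ] 1135
finial 0.77 [242.8, 259.1] [0.664 0.141 0.01 ] 270
finial 0.51 [273.6, 153.1] [ 0.636 -0.548  0.01 ] 557
wax_tin 0.96 [331.4, 252.9] [0.436 0.096 0.01 ] 510
bowl 0.61 [243.1, 258.9] [0.663 0.14  0.01 ] 217
wrench 0.61 [333.5, 168.9] [ 0.417 -0.426  0.01 ] 177
glue 0.88 [272.0, 153.1] [ 0.642 -0.547  0.01 ] 552
0.9 [0.24335874 0.60266867 0.21863778] [-0.92207836  1.36674636  0.92204034] [ 0.48675714  1.04976343 -0.57183702]
```

View pics/top0.png

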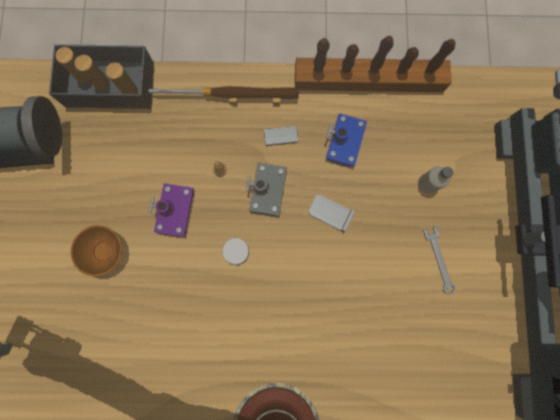

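View pics/side0.png

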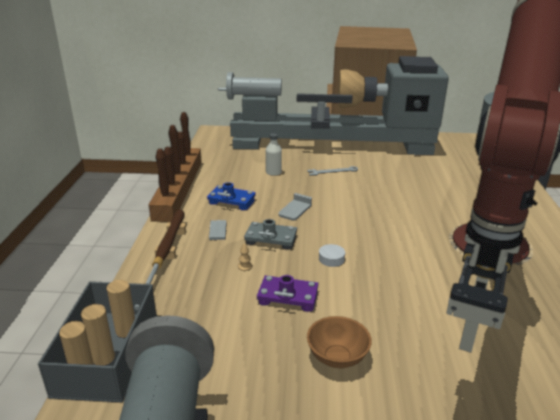

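Candidates, by top-view pixel:
- **Saddle:** grey (267,189), purple (173,209), blue (347,140). I choose the grey one.
- **Plate:** light lipped plate (331,213), plain flat bar (281,135). I choose the lipped one. Its lip seems to be on the right, and the saddle's T-bar points left, so the push runs towards image left (world +y).

I'll check this with a close wrist view.

```bash
python3 - <<'E'
from h import *
im=cv2.imread("pics/top0.png")
c=cv2.resize(im[120:260,200:380],None,fx=4,fy=4,interpolation=cv2.INTER_CUBIC)
cv2.imwrite("pics/crop0.png",c)
for o,z in(("saddle",.028),("plate",.01)):
    for d in outline_of("top",o)[:3]:
        cs,_=cv2.findContours(d["pixels"].astype(np.uint8),0,1); q=max(cs,key=cv2.contourArea)[:,0]
        w=ray("top",q,z)[:,:2].astype(np.float32)
        print(o,d["xy"],cv2.minAreaRect(w))
# wrist look from above
R=np.array([[0,1,0],[0,0,1],[1,0,0]],float)
for ang in (0,90,180,-90):
    a=np.radians(ang); X=np.array([0,0,-1.]); Z=np.array([np.cos(a),np.sin(a),0]); Y=np.cross(Z,X)
    rv=cv2.Rodrigues(np.c_[X,Y,Z])[0].ravel()
    print(ang,rv.round(3),solve_ik([.56,-.08,.33],rv),solve_ik([.5,-.2,.02],rv))
K,Rw,t=cam("wrist"); s=get_state(); T=cv2.Rodrigues(np.array(s["tool_rot"]))[0]
print("wristcam in tool",T.T@(-Rw.T@t-s["tool_pos"]),"fwd",T.T@Rw[2],K[0,0]); print(T.round(2))
E
```

```text
saddle [173.2, 209.0] ((0.5420024394989014, 0.2862964868545532), (0.10859719663858414, 0.13529089093208313), 82.22724914550781)
saddle [266.7, 184.1] ((0.6027248501777649, 0.03784119337797165), (0.09648129343986511, 0.13637064397335052), 80.90248107910156)
saddle [348.6, 141.3] ((0.7392061948776245, -0.17207519710063934), (0.0928986594080925, 0.1371227353811264), 74.78533172607422)
plate [330.6, 212.8] ((0.54240483045578, -0.13889676332473755), (0.10989195108413696, 0.0639411062002182), 63.84644317626953)
0 [0.    1.571 0.   ] [-0.2284923   0.42623197  0.5189765   1.50166242 -0.2163154   1.27108152
  0.31589515] [ 0.21914619  0.73242983  0.18763774  1.93613502 -0.26491674  0.49655146
  0.59355233]
90 [-1.209  1.209  1.209] [-0.1140924   0.40611264  0.33460063  1.49806163 -0.13666156  1.26045214
  1.80782953] [ 0.40694033  0.72573489 -0.1035672   1.93009938  0.14553262  0.49284152
  1.77172966]
180 [ 2.221 -0.    -2.221] [-0.53258689  0.59128859  1.13613293  1.51024336 -0.54029101  1.38567559
 -2.50331603] [-0.27599916  1.05309575  1.12959777  1.95099408 -1.18204411  1.01429107
 -1.69757049]
-90 [ 1.209  1.209 -1.209] [-0.42578812  0.50041842  0.87777869  1.50743866 -0.39115487  1.31774998
 -1.08081294] [ 0.11721499  0.752436    0.34961418  1.93936906 -0.47998654  0.53164852
 -0.77164736]
wristcam in tool [-0.16606046  0.068018    0.0009527 ] fwd [ 9.68315585e-01 -2.49728870e-01 -6.48022653e-04] 321.95273418104387
[[-0.   -0.93  0.37]
 [-0.    0.37  0.93]
 [-1.    0.   -0.  ]]
```

View pics/crop0.png

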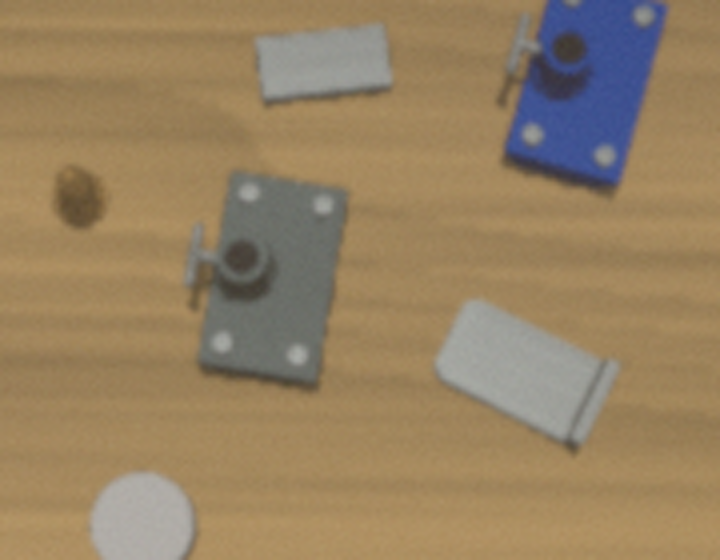

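The crop agrees:
- **Saddle:** grey, with its T-bar to the left, so its entry edge runs about (348,188)-(316,385) in the crop.
- **Plate:** rounded nose at left (455,330), raised lip at right (595,400).

Relative to the saddle, the plate is turned about -18° and sits about +29 mm sideways. I'll go in closer with the fingers shut and measure from the wrist camera.

```bash
cat >> h.py <<'E'
def down(deg):
    a=np.radians(deg); X=np.array([0,0,-1.]); Z=np.array([np.cos(a),np.sin(a),0])
    return cv2.Rodrigues(np.c_[X,np.cross(Z,X),Z])[0].ravel()
E
python3 - <<'E'
from h import *
gripper_close(5)
move_pose([.55,-.16,.25],down(-9)); hold(.3)
m=cam("wrist"); im=capture("wrist"); np.savez("w1.npz",K=m[0],R=m[1],t=m[2]); cv2.imwrite("pics/w1.png",im)
for o in("saddle","plate"):
    for d in outline_of("wrist",o)[:3]:print(o,d["confidence"],d["xy"],ray("wrist",d["xy"],.01)[0].round(3))
s=get_state();print(s["time"],s["tool_pos"],s["opening"],s["force"])
E
```

```text
saddle 0.94 [295.8, 20.0] [0.603 0.015 0.01 ]
saddle 0.8 [434.4, 168.7] [ 0.753 -0.181  0.01 ]
plate 0.6 [262.8, 161.1] [ 0.54  -0.137  0.01 ]
5.7917 [ 0.5500085  -0.15993771  0.25000173] 0.0019490061365883438 [ 0.24305937 -0.51633154  0.10844653]
```

View pics/w1.png

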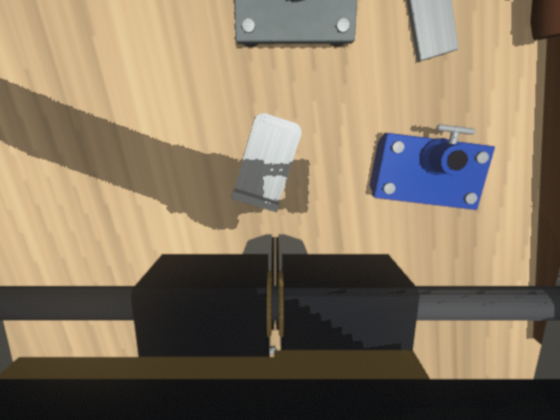

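The wrist view shows the saddle's front edge from (236,41) to (355,42). The plate's lip runs (232,198)-(278,210) and its nose corners are near (258,113) and (300,126). I'll turn these into poses and cross-check them against the top view.

```bash
python3 - <<'E'
from h import *
def show(l,P): print(l,P[:,:2].round(4).tolist())
w=ray("wrist",[[236,41],[355,42]],.028); show("saddle front w",w)
d=w[1]-w[0]; print(np.linalg.norm(d),"heading sx",np.degrees(np.arctan2(d[1],d[0]))+90)
c=np.array([[230,172],[348,188],[316,385],[198,368]])/4+[200,120]-.375
p=ray("top",c,.028); show("saddle top",p)
print([np.linalg.norm(p[i]-p[i-1]).round(4) for i in range(4)])
f=p[1]-p[2]; print("top heading",np.degrees(np.arctan2(f[1],f[0]))+90,"centre",p.mean(0), "front mid",(p[1]+p[2])[:2]/2)
sx=p[0]-p[1]+p[3]-p[2]; print(np.degrees(np.arctan2(sx[1],sx[0])))
# plate masks
def fit(n):
    o=outline_of(n,"plate")[0]["pixels"].astype(np.uint8)
    q=max(cv2.findContours(o,0,1)[0],key=cv2.contourArea)[:,0]
    print(n,cv2.minAreaRect(ray(n,q,.008)[:,:2].astype(np.float32)))
fit("top");fit("wrist")
L=ray("wrist",[[232,198],[278,210]],.03); show("lip",L)
d=L[1]-L[0];print(np.linalg.norm(d),np.degrees(np.arctan2(d[1],d[0]))+90)
S=ray("wrist",[[300,130]],.01); show("nosecorner",S)
E
```

```text
saddle front w [[0.5334, -0.0004], [0.6628, -0.0219]]
0.13112950594546344 heading sx 80.55206220027972
saddle top [[0.6707, 0.0597], [0.6608, -0.019], [0.5283, 0.0007], [0.5384, 0.078]]
[np.float64(0.1335), np.float64(0.0794), np.float64(0.134), np.float64(0.078)]
top heading 81.53495039143608 centre [0.59955244 0.02985733 0.028     ] front mid [ 0.59457342 -0.00917225]
82.73001032678286
top ((0.5426889657974243, -0.13916873931884766), (0.11008617281913757, 0.06405411660671234), 63.84646987915039)
wrist ((0.5440062284469604, -0.14095154404640198), (0.11646855622529984, 0.06353194266557693), 63.11112594604492)
lip [[0.4957, -0.1738], [0.5493, -0.1978]]
0.05874624547393393 65.80965441853584
nosecorner [[0.5912, -0.1068]]
```

```bash
cat >> h.py <<'E'
H=81.3; F=np.array([.5965,-.0100])
sx=np.array([np.cos(np.radians(H)),np.sin(np.radians(H))]); sy=np.array([-sx[1],sx[0]]); O=F+.04*sx
def W(x,y,z): return [*(O+x*sx+y*sy),z]
def S(p): d=np.array(p)[:2]-O; return np.array([d@sx,d@sy])
def plate(n):
    o=outline_of(n,"plate")
    if not o: return None
    q=max(cv2.findContours(o[0]["pixels"].astype(np.uint8),0,1)[0],key=cv2.contourArea)[:,0]
    return cv2.minAreaRect(np.array([S(p)*1000 for p in ray(n,q,.008)],np.float32))
def st(l=""):
    s=get_state(); f=np.array(s["force"]); print(l,"t",round(s["time"],2),"S",(S(s["tool_pos"])*1000).round(1),"z",round(s["tool_pos"][2],4),"F sx,sy,z",(f[:2]@sx).round(1),(f[:2]@sy).round(1),f[2].round(1)); return s
E
python3 - <<'E'
from h import *
print("plate S",S([.543,-.140]))
x=S([.543,-.140])[0]-.015
move_pose(W(x,.105,.12),down(H)); movel(W(x,.105,.005),velocity=.12); st("down")
for y in (.09,.08,.07,.06,.05,.044):
    movel(W(x,y,.005),velocity=.06); st()
capture("top"); print(plate("top"))
im=capture("wrist"); cv2.imwrite("pics/w2.png",im)
E
```

```text
plate S [-0.17659666  0.03322052]
down t 8.26 S [-191.7  104.5] z 0.0055 F sx,sy,z 0.6 0.2 1.0
 t 8.66 S [-191.5   89.4] z 0.0052 F sx,sy,z 0.2 -0.2 -0.5
 t 8.97 S [-191.6   79.8] z 0.0049 F sx,sy,z -0.3 0.6 -0.2
 t 9.29 S [-192.1   71.3] z 0.0048 F sx,sy,z -1.5 3.2 1.2
 t 9.61 S [-191.7   59.7] z 0.0049 F sx,sy,z -0.8 2.1 -0.7
 t 9.93 S [-191.5   49.3] z 0.005 F sx,sy,z -0.1 0.8 0.3
 t 10.18 S [-191.4   43.8] z 0.0049 F sx,sy,z -0.3 2.3 -0.5
((-143.4263916015625, -15.885504722595215), (20.95532989501953, 60.93629837036133), 87.97673797607422)
```

View pics/w2.png

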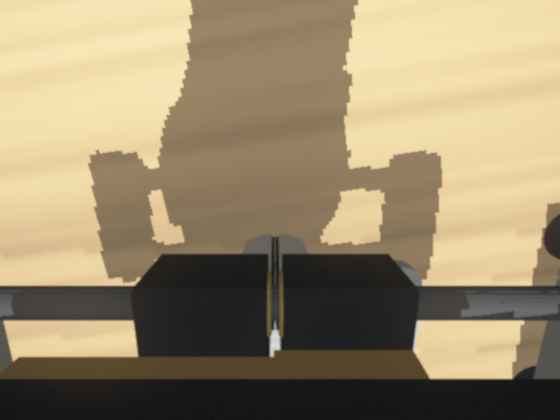

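The wrist camera looks away from the plate here and shows only bench and shadow. Contact came where I predicted (y ≈ 74), with forces of 2-3 N. I'll push almost to the centre, back off and look.

```bash
python3 - <<'E'
from h import *
x=S(get_state()["tool_pos"])[0]
movel(W(x,.0395,.005),velocity=.04); st()
movel(W(x,.055,.005),velocity=.1); movel(W(x,.055,.1),velocity=.25)
move_pose(W(-.27,0,.22),down(H-90)); hold(.3)
im=capture("wrist"); cv2.imwrite("pics/w3.png",im)
print(plate("wrist")); st()
w=ray("wrist",[[0,0],[560,0]],0);print(w)
E
```

```text
t 10.59 S [-191.3   39.9] z 0.0049 F sx,sy,z -0.5 2.3 0.7
None
 t 12.93 S [-2.7e+02  1.0e-01] z 0.2199 F sx,sy,z -0.8 -0.2 -0.2
[[ 3.03522065e-01 -1.05493861e-03  5.55111512e-17]
 [ 8.92788622e-01 -9.12158682e-02  0.00000000e+00]]
```

View pics/w3.png

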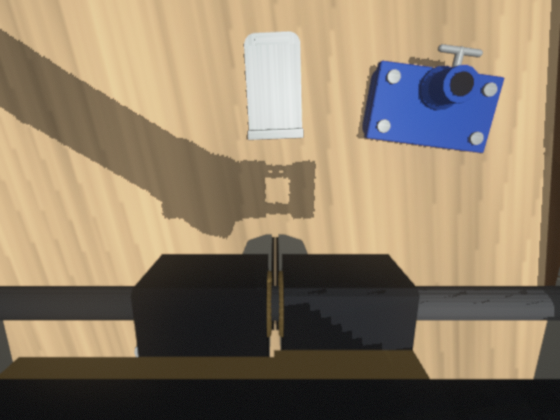

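The plate is now almost square. Its lip runs (249,138)-(303,137) and its nose edge is at row 33, from 247 to 300. One more view, shifted forward, should show plate and saddle together so I can measure one against the other.

```bash
python3 - <<'E'
from h import *
a=S(ray("wrist",[[249,138]],.03)[0]),S(ray("wrist",[[303,137]],.03)[0]); print("lip",a)
b=[S(p) for p in ray("wrist",[[245,45],[300,45]],.01)];print("sides near nose",b)
move_pose(W(-.19,0,.25),down(H-90)); hold(.3)
im=capture("wrist"); cv2.imwrite("pics/w4.png",cv2.resize(im[:260,130:430],None,fx=2.6,fy=2.2,interpolation=cv2.INTER_CUBIC))
print(plate("wrist")); st()
E
```

```text
lip (array([-0.21805372,  0.02684806]), array([-0.21702186, -0.03168439]))
sides near nose [array([-0.12145773,  0.03068231]), array([-0.12146653, -0.02816106])]
((-166.0664520263672, 1.5704345703125), (115.71366119384766, 63.968902587890625), 2.383192300796509)
 t 13.77 S [-191.     0.2] z 0.2498 F sx,sy,z -0.2 0.2 -0.3
```

View pics/w4.png

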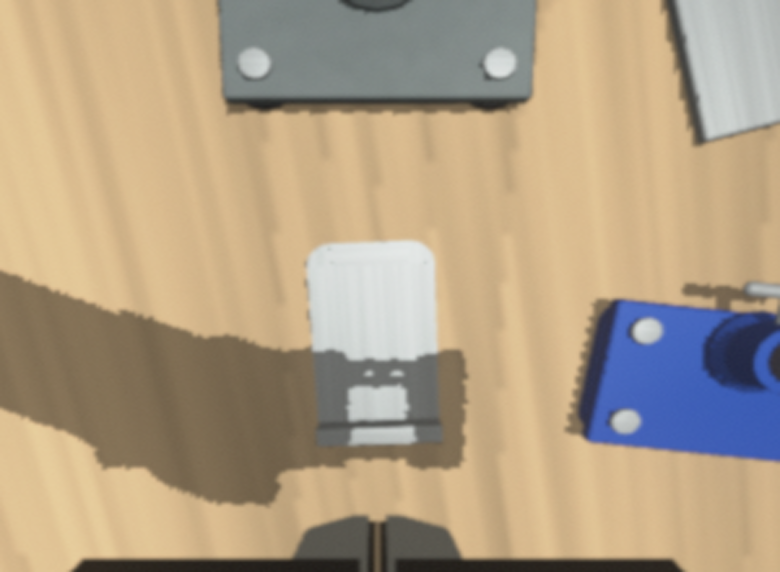

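Saddle front edge in this crop: (225,97)-(532,97). Plate: lip (318,444)-(440,444), sides at row 290 at columns 308 and 436.

```bash
python3 - <<'E'
from h import *
g=lambda pts,z:np.array([S(p)*1000 for p in ray("wrist",np.array(pts)/[2.6,2.2]+[130,0]-.3,z)]).round(1)
s=g([[225,97],[532,97]],.028);print("saddle",s.tolist(),s.mean(0),np.degrees(np.arctan2((s[1]-s[0])[0],-(s[1]-s[0])[1])))
l=g([[318,444],[440,444]],.03);n=g([[309,290],[436,290]],.01);l2=g([[314,350],[437,350]],.01)
print("lip",l.tolist(),l.mean(0),"front",n.tolist(),n.mean(0),l2.tolist())
print("plate heading",np.degrees(np.arctan2(*(n.mean(0)-l.mean(0))[::-1])))
E
```

```text
saddle [[-38.7, 63.3], [-39.0, -66.9]] [-38.85  -1.8 ] -0.13201769151416798
lip [[-217.5, 27.2], [-217.6, -30.7]] [-217.55   -1.75] front [[-133.7, 31.2], [-133.9, -28.9]] [-133.8     1.15] [[-167.1, 29.5], [-167.3, -29.9]]
plate heading 1.9831808896231995
```

Saddle centre is at y = -1.8 mm in my frame. The plate is at y ≈ -1.8 mm at the lip and about 2° turned. A flat, centred push on the lip should square it up.

```bash
cat >> h.py <<'E'
O=O-.0018*sy+.0006*sx
E
python3 - <<'E'
from h import *
r=down(H-90)
move_pose(W(-.25,0,.1),r); movel(W(-.25,0,.006),velocity=.15); st("down")
for x in (-.235,-.225,-.215,-.205,-.19,-.175,-.163):
    movel(W(x,0,.006),velocity=.06); st()
hold(.2)
im=capture("wrist"); cv2.imwrite("pics/w5.png",im); m=cam("wrist"); print(plate("wrist"))
E
```

```text
down t 15.23 S [-250.2   -1.1] z 0.0072 F sx,sy,z -0.7 -0.2 -0.6
 t 15.63 S [-233.9   -0.3] z 0.0063 F sx,sy,z -0.0 0.3 0.4
 t 15.95 S [-2.253e+02 -2.000e-01] z 0.0063 F sx,sy,z -2.2 0.5 1.1
 t 16.27 S [-214.6   -0. ] z 0.0061 F sx,sy,z -2.3 0.3 2.1
 t 16.58 S [-203.9   -0.3] z 0.006 F sx,sy,z -2.2 -0.4 1.5
 t 16.98 S [-1.88e+02 -1.00e-01] z 0.0058 F sx,sy,z -0.7 -0.3 0.5
 t 17.38 S [-172.8    0.2] z 0.0057 F sx,sy,z -0.2 0.2 -0.4
 t 17.73 S [-1.615e+02 -1.000e-01] z 0.0059 F sx,sy,z -0.2 0.9 -0.2
((-101.31111145019531, 0.36438751220703125), (68.81849670410156, 119.99292755126953), 89.94316864013672)
```

View pics/w5.png

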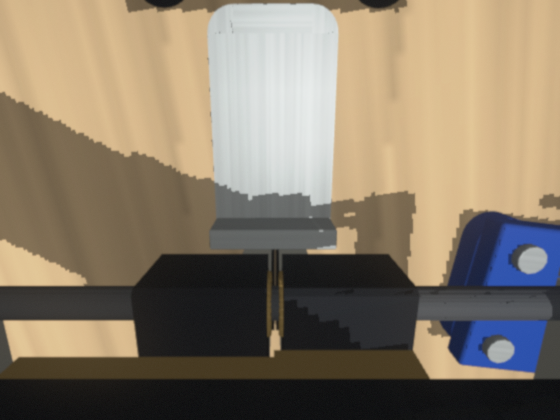

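The fingers lie flush on the lip (rows 218-247). The plate is square, and its nose (208-338, middle 273) is centred between the round feet (165 and 380, middle 272.5). I'll push on in, then take fine steps until the force rises.

```bash
python3 - <<'E'
from h import *
for x in (-.14,-.12,-.10,-.085,-.07,-.065):
    movel(W(x,0,.006),velocity=.05); s=st()
    if np.array(s["force"])[:2]@sx<-15: print("stop"); raise SystemExit
x=-.065
while x<-.050:
    x+=.001; movel(W(x,0,.006),velocity=.01); hold(.1); s=st()
    if np.array(s["force"])[:2]@sx<-8: break
im=capture("wrist"); cv2.imwrite("pics/w6.png",im)
E
```

```text
t 18.64 S [-1.386e+02 -1.000e-01] z 0.006 F sx,sy,z -0.5 0.1 -0.5
 t 19.19 S [-1.183e+02  1.000e-01] z 0.0059 F sx,sy,z 0.3 0.9 0.9
 t 19.74 S [-98.4   0. ] z 0.0059 F sx,sy,z -0.6 0.3 0.2
 t 20.19 S [-83.8  -0.2] z 0.0061 F sx,sy,z -0.8 -0.8 0.5
 t 20.64 S [-68.5  -0.1] z 0.006 F sx,sy,z 0.1 1.2 0.2
 t 20.89 S [-64.5  -0. ] z 0.0061 F sx,sy,z -1.5 0.1 1.3
 t 21.24 S [-64.4  -0. ] z 0.0061 F sx,sy,z -2.4 -0.8 1.1
 t 21.59 S [-63.5  -0. ] z 0.0061 F sx,sy,z -5.2 0.9 1.2
 t 21.94 S [-61.9  -0.1] z 0.006 F sx,sy,z -3.7 0.1 1.1
 t 22.29 S [-60.8  -0.1] z 0.006 F sx,sy,z -4.0 0.2 1.2
 t 22.64 S [-60.3  -0. ] z 0.006 F sx,sy,z -4.3 -0.4 1.2
 t 22.99 S [-60.3  -0. ] z 0.0061 F sx,sy,z -5.6 -0.1 0.5
 t 23.34 S [-60.3  -0.1] z 0.0061 F sx,sy,z -6.9 -0.4 1.1
 t 23.69 S [-60.3  -0. ] z 0.0061 F sx,sy,z -8.3 0.1 0.4
```

View pics/w6.png

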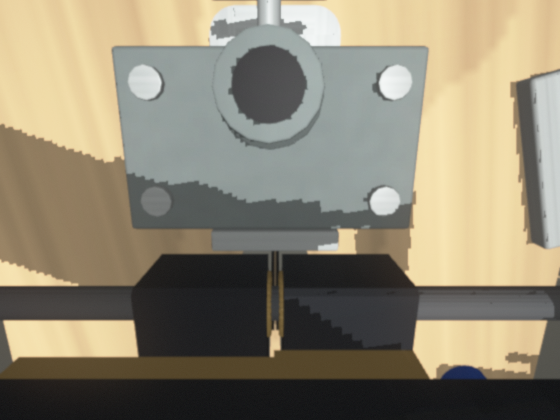

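The hand stopped at -60.3 mm while the force kept climbing, so the lip is against the slab. The view shows no gap along row 228 and the nose out beyond the far side. I'll press slightly more to square it, back away and check.

```bash
python3 - <<'E'
from h import *
movel(W(-.048,0,.006),velocity=.01); hold(.2); st("press")
movel(W(-.066,0,.006),velocity=.03); movel(W(-.12,0,.006),velocity=.12); movel(W(-.12,0,.13),velocity=.25); hold(.4); st("back")
im=capture("wrist"); cv2.imwrite("pics/w7.png",cv2.resize(im[30:290,130:430],None,fx=2.6,fy=2.2,interpolation=cv2.INTER_CUBIC))
capture("top")
for o in("finial","wax_tin","wrench","glue","flat_bar","bowl"):
    for d in outline_of("top",o)[:1]: print(o,d["xy"],round(d["confidence"],2))
E
```

```text
press t 24.99 S [-60.3  -0. ] z 0.0062 F sx,sy,z -19.1 1.2 -1.1
back t 27.39 S [-120.1    0.3] z 0.1292 F sx,sy,z -1.0 0.8 -0.4
finial [220.4, 165.9] 0.5
wrench [439.9, 259.0] 0.58
glue [435.4, 179.2] 0.55
flat_bar [282.9, 136.2] 0.86
bowl [94.8, 250.3] 0.85
```

View pics/w7.png

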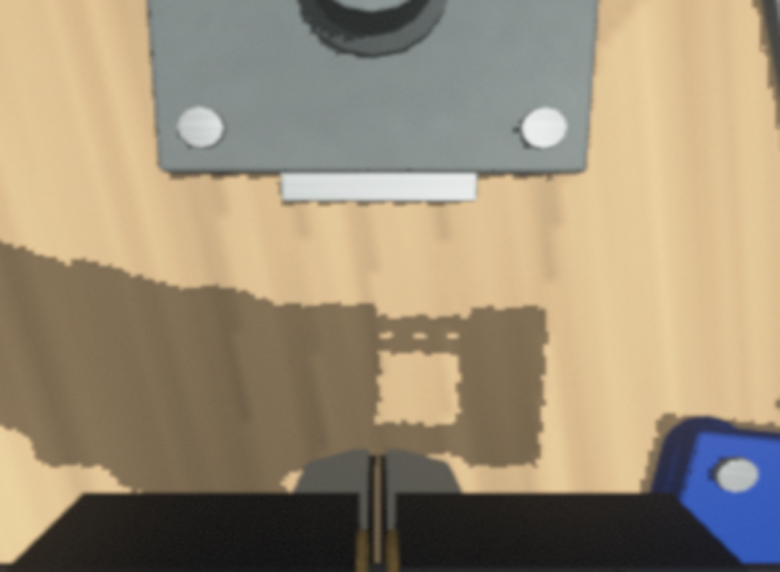

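The lip (282-477, row 172) sits flush and parallel along the slab's front edge (160-588). It is off centre by about 5 px, or 1.6 mm. The hand is clear, so I'm handing in.

```bash
python3 -c "
from workcell import *
finish_job()"
```

```text
the job is handed in; nothing more can be done
```

The plate is home under the grey saddle: its lip sits flush along the slab's front edge, and I've handed the job in at about 27 s of the 58 s allowed. With the fingers shut, I first pushed on the plate's side to turn it about 17° and centre it. Then I pushed flat on the lip from behind until it stopped against the slab, and backed the hand away.

**Last checks:**
- **Seating:** the hand stopped moving while the force rose to 19 N. The last picture shows no gap and the lip parallel to the edge, about 1.6 mm off the middle (12 mm allowed).
- **Stop position:** the hand stopped about 2–3 mm before the position I had calculated. I put this down to my estimates of finger thickness and saddle position, because the stop was hard and the picture shows contact.
- **Other things on the bench:** the finial, wrench and glue were each within about 2 pixels (about 4 mm) of where they started. The flat bar and bowl were found only at the end and look unmoved from the first picture.
- **Not confirmed:** the network missed the wax tin in the last top view, so I couldn't check it. The hand only passed well above and to the side of it.

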